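# Gauge the gap of a gel-casting stand

### The job

Lift the dust cover off the two upright plates of the casting stand and lay it on the clear bench beside or in front of the stand. Then take the wedge gauge from its rack and slide its blade, point down, between the two plates until both grip it and it drags snugly; do not ram it or let it touch the bottom, and leave the glassware and the gas cartridge alone. Finish while still holding the gauge upright by its handle at that depth: do not let go.

Things in the scene. Friction and masses are not known exactly. Their poses are not given: they have to be found in the camera images.
- stand: Dark steel base of the casting stand, 150 (x) x 140 (y) x 16 mm, fixed to the bench, turned up to 0.35 rad. Origin: centre of its underside; x is square to the two upright plates (across the gap), y runs along them. Behind the plates (+x) stands a white bracket, in front (-x) a white jaw with a black thumb screw; nothing on it is higher than the plates' lips, 111 mm above the bench.
- throat (a point): Narrow start of the gap, midway between the two upright aluminium plates, 98 mm above the bench; axes as the stand's. The gap is 3.5 to 5.5 mm wide (differs each time; this point is within 0.5 mm of its middle), 100 mm long (y) and 70 mm deep below here, closed by a floor. Both plates together float freely up to 8 mm either way along x and line themselves up with the blade.
- front_plate: Aluminium plate on the -x side of the gap (origin of no use), sprung like the back plate: both yield from a squeeze of 1.6 N, which then grows by 4 N per mm of blade thickness, about 3 N more squeeze per 10 mm that the blade goes deeper after first touching both plates. The drag felt against pushing down is about one to one and a half times this squeeze; snug is a squeeze of about 1.5 to 8.5 N.
- back_plate: Aluminium plate on the +x side of the gap, sprung like the front plate (origin of no use). Both plates are 8 mm thick; above the throat each has a lip that flares outward by 9 mm over a height of 13 mm, so that the mouth is about 22 mm wide.
- cover_grip (a point): Point on the middle of the grip rib of the grey plastic dust cover, 36 mm above the cover's underside. The cover is a channel 48 (x) x 112 (y) x 15 mm that sits loosely over the plates' lips; its rib on top is 14 mm thick (x), 50 mm long (y), 32 mm high, from 15 to 47 mm above the underside. 0.09 kg. Axes as the stand's at the start.
- cover: The same dust cover; origin at the centre of its underside.
- gauge_grip (a point): Centre of the gauge's black handle, a block 18 mm thick (x), 46 mm wide (y), 40 mm high; z points up out of the handle's top, away from the blade. The gauge weighs about 0.12 kg and is the same either way round about z. At the start it stands upright, handle up, in the rack.
- gauge_tip (a point): Middle of the gauge blade's lower end, 100 mm below the handle's centre. The steel blade is 26 mm wide (y), 80 mm long, and tapers in thickness (x) from 2 mm at the tip to 8.4 mm under the handle (0.8 mm per 10 mm), so it meets both plates when the tip is about 19 to 44 mm below the throat.
- gauge: The same gauge; origin at the middle of the blade's lower end.
- rack: White plastic gauge rack, fixed to the bench: block 60 (x) x 90 (y) x 90 mm on a foot 80 x 100 mm; origin at the centre of its underside. The gauge's blade hangs in a slot 12 x 32 mm in its top, the handle resting on the top face; the gauge lifts straight out (80 mm of blade).
- dish: Bystander: flat glass dish, 90 mm across, 16 mm high, on the bench.
- beaker: Bystander: glass beaker, 70 mm across, 85 mm high.
- cartridge: Bystander: blue gas cartridge, 90 mm across, 95 mm high.
- tube_rack: Bystander: white rack with glass test tubes, 70 x 160 mm, 160 mm high. The bench between the robot and x = 0.45 m, for |y| up to 0.3 m, is empty.
There are look-alikes about, which are no part of the job. Leave any pink or purple look-alike of the cover alone.

How it is judged (in metres and radians):
On the way, in this order (a step that is already met when the one before it is completed fails the run):
1. the dust cover lies on the bench, clear of the stand and let go (height (world z) of cover_grip below 0.045 m and horizontal distance between cover_grip and stand above 0.11 m and contact force between the fingers and cover below 0.2 N and linear speed of cover below 0.03 m/s), for 0.2 s.
2. the gauge is lifted out of its rack (height (world z) of gauge_tip above 0.09 m and contact force between the fingers and gauge above 2 N), for 0.1 s.
At the end, for the whole second after the job is handed in: Cover at rest on the bench, over 110 mm from the stand's middle, not held. Gauge held still in the fingers, upright within 0.15 rad, blade wholly between the plates, tip 10 to 67 mm below the throat (not on the floor), squeezed by the front plate with 1.2 to 9 N, by the back plate with 1 to 10 N (all of step 1 and contact force between gauge and front_plate between 1.2 and 9 N and contact force between gauge and back_plate between 1 and 10 N and z of gauge_tip in the frame of throat between -0.067 and -0.01 m and y of gauge_tip in the frame of throat between -0.037 and 0.037 m and angle between gauge's own z axis and vertical below 0.15 rad and linear speed of gauge below 0.02 m/s and contact force between the fingers and gauge above 2 N); the arm keeps its last pose, push and grip.
It fails at once if the gauge is rammed between the plates (over 25 N) (contact force between gauge and front_plate above 25 N).
It fails at once if the cover is dropped from a height or thrown (linear speed of cover above 1.2 m/s).
It fails at once if glassware or cartridge disturbed (moved over 30 mm) (distance of any of cartridge, beaker, dish, tube_rack from where it was at the start of the episode above 0.03 m).
It also fails if it takes over 58 s, if anything falls off the work surface, if the arm or the gripper's body presses on something with over 40 N, if the wrist force passes 120 N, or if a joint passes its speed limit or range.

### The arm

A 6-joint arm with a two-finger parallel gripper is mounted at the origin on the work surface. World frame = base frame: x ahead of the robot, y to its left, z up, the work surface at z = 0. Lengths are in mm, angles in rad, forces in N, time in s.
With the tool pointing down it reaches from about 400 to 925 mm from the base axis. Payload 12.5 kg.
Tool frame: the origin (TCP) lies between the finger pads; the fingertips stand 11 mm ahead of it and the grasp point (between the pads) lies 8 mm behind it (env.tip_extent is the distance from the TCP to the fingertips, in mm); x points along the fingers, z is the direction in which the jaws open and shut, and the axes are right-handed (so a half turn about x gives the same grasp; the last joint's range is limited). The gripper opens to 95 mm and grips with 3 to 60 N. Pads are 20 mm wide; open, the fingers measure 119 mm over their backs; the gripper's body (75 mm by 180 mm) begins 59 mm behind the grasp point.
Start: joints at [-1.331, 0.491, 1.559, -0, 1.092, -0.106], TCP at [211.867, -588.012, 225.661] pointing down, gripper open.
Joint ranges: [-3.1, 3.1], [-0.84, 2.19], [0.05, 2.79], [-1.13, 4.28], [0.06, 2.93], [-2.69, 2.69]. Speed limits (rad/s): [2.22, 2.22, 2.79, 3.14, 3.14, 3.14].

### API

Orientations are given as [roll, pitch, yaw] about the fixed x, y, z axes, in that order (R = Rz(yaw) Ry(pitch) Rx(roll)).
In Python, from cell import status, imaging, env gives the robot as it stands. The module is installed in compiled form; this text tells all that it offers.
- The arm moves only by the tool apply_moves, never from a script. Its argument "increments" is a list of rows, each a list of 5 numbers: the closure, from 0 (fully open) to 1 (shut), then the shift along the tool's x, y, z in mm, then the turn about the tool's x in degrees. A call has 1 to 10 rows; each row shifts and turns the commanded pose from where the row before left it, along the tool's axes as they then stand; what a row does not reach is not made up. A row lasts 1/10 s, in which the tool goes at most 50 mm and 8.59 degrees, less where a joint would pass 70% of its speed; a pose out of reach is approached as far as the arm can. A call with a gripper value outside its range is refused whole. The fingers move at their own pace and stop on an object; the grip force is fixed at half the most. Time passes only in rows, so rows that do not move let the fingers close. It gives the time, the measured TCP pose, the force and the opening at its end, in the units of the state.
- status.state(): the state, without advancing time (a new reading comes with each control period).
- imaging.read_camera(name): name is "side" or "top"; returns a dict with "pixels" (420x560x3 uint8, red, green, blue), "fovy" (degrees; the focal length in pixels is half the picture's height over the tangent of half this angle, whatever the lens; pixels are square), "cx", "cy" (the principal point, pixels), "distortion" ([k1, k2, p1, p2, k3] as OpenCV has them; the pictures are not rectified), "R" (3x3) and "t" (3): a world point X has camera coordinates R X + t. Camera axes: x right, y down, z forward; pixel columns grow to the right and rows downward; lengths in mm; the calibration is good to about 2 mm. A picture is of the moment at which its call begins. There is no depth.
- env.job_done(): hands the job in, once; it reports no verdict.
The state is a dict: "t": time; "joints": joint angles; "qvel": joint speeds; "tau": joint torques, N m; "eef_pos": TCP position; "tcp_rot": TCP orientation; "ft_force": force on the tool from outside, world axes, zero at the start; "moment": the same for the moment, N m; "opening": opening from 0.0 (shut) to 1.0 (fully open).
Only numpy, scipy, OpenCV 4.12 (cv2) and the standard library are available. Lean on these libraries where they do the work, as an engineer would, in place of code of your own. Each camera call takes 0.05 s, during which the arm holds its last target. There are 200 camera calls.

## Working session

There is one attempt and no reset: what is moved stays moved. The work goes in short steps, Python scripts to look and compute and a tool call to move; the robot and the scene stay as the last step left them, time stands still between calls to the robot, and variables do not carry over. Pictures are saved under pics/ and viewed, about 8 in all and at most 12, crops included, and the job is handed in when it is done.

Besides the shell and the picture viewer there is one more tool, called after "Request:" by a JSON object that holds its "api" and its "payload". apply_moves: Moves the arm, as the interface text tells. Its arguments: {"type":"object","properties":{"increments":{"type":"array"}},"required":["increments"]}

```bash
mkdir -p pics; cat > h.py <<'E'
import numpy as np, cv2
from cell import status, imaging, env
def cam(n):
    d=imaging.read_camera(n); d['img']=cv2.cvtColor(np.array(d['pixels']),cv2.COLOR_RGB2BGR)
    f=d['img'].shape[0]/2/np.tan(np.radians(d['fovy'])/2)
    d['K']=np.array([[f,0,d['cx']],[0,f,d['cy']],[0,0,1]]); d['D']=np.array(d['distortion'],float)
    d['R']=np.array(d['R']); d['t']=np.array(d['t']); return d
def ray(d,uv):
    p=cv2.undistortPoints(np.array(uv,float).reshape(-1,1,2),d['K'],d['D']).reshape(-1,2)
    return -d['R'].T@d['t'], np.c_[p,np.ones(len(p))]@d['R']
def onz(d,uv,z):
    c,v=ray(d,uv); return c+v*((z-c[2])/v[:,2])[:,None]
def tri(d1,u1,d2,u2):
    c1,v1=ray(d1,[u1]);c2,v2=ray(d2,[u2]);v1=v1[0]/np.linalg.norm(v1);v2=v2[0]/np.linalg.norm(v2)
    s=np.linalg.lstsq(np.c_[v1,-v2],c2-c1,rcond=None)[0]
    a=c1+v1*s[0];b=c2+v2*s[1];return (a+b)/2,np.linalg.norm(a-b)
def proj(d,X):
    return cv2.projectPoints(np.array(X,float).reshape(-1,1,3),cv2.Rodrigues(d['R'])[0],d['t'],d['K'],d['D'])[0].reshape(-1,2)
E
python3 - <<'E'
from h import *
for n in('top','side'):
    d=cam(n); cv2.imwrite(f'pics/{n}0.png',cv2.resize(d['img'],(800,600))); print(n,d['fovy'],-d['R'].T@d['t'],d['D'])
    cv2.imwrite(f'pics/{n}_raw.png',d['img'])
print(status.state())
E
```

```text
top 46.09759678416698 [ 510.23007701   14.71218543 1388.28956208] [-0.11025349  0.          0.          0.          0.        ]
side 52.606522849113205 [ 318.06861529 -892.76157424  797.83989503] [0.00013972 0.         0.         0.         0.        ]
{'t': 0.1, 'joints': array([-1.33057032e+00,  4.91505328e-01,  1.55940183e+00, -3.21946392e-05,
        1.09173690e+00, -1.05620130e-01]), 'qvel': array([-7.47917669e-04, -2.18170819e-03, -3.15393299e-03,  3.36260587e-04,
        2.68468248e-03,  7.09118238e-05]), 'tau': array([ 3.61442857e-03, -6.13620687e+01, -2.58607203e+01,  6.93562254e-02,
        4.70189843e-02, -5.14985038e-05]), 'eef_pos': array([ 211.8202369 , -587.77676266,  225.11184199]), 'tcp_rot': array([3.06312444, 1.56974453, 1.8381891 ]), 'ft_force': array([ 0.30835584, -0.41534653, -0.19005329]), 'moment': array([ 0.04642286, -0.01351448,  0.02102509]), 'opening': 1.0016285503235502}
```

View pics/top0.png

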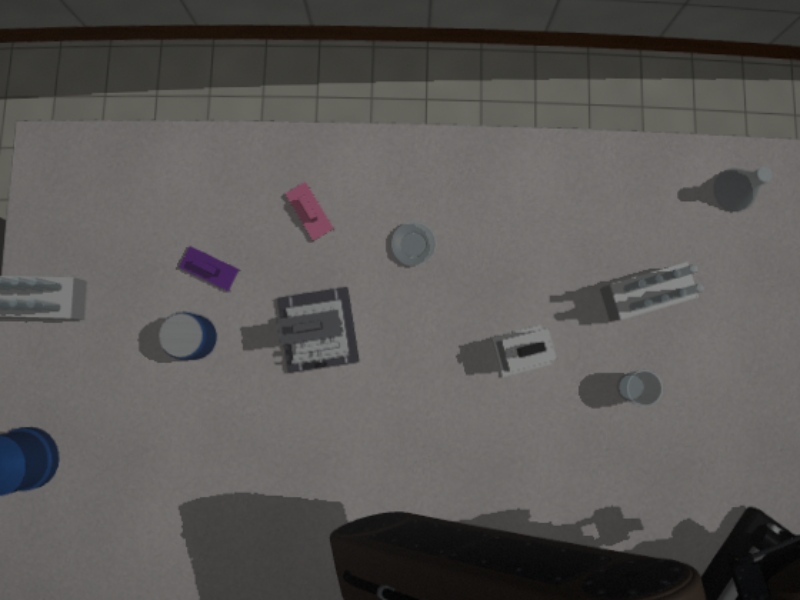

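View pics/side0.png

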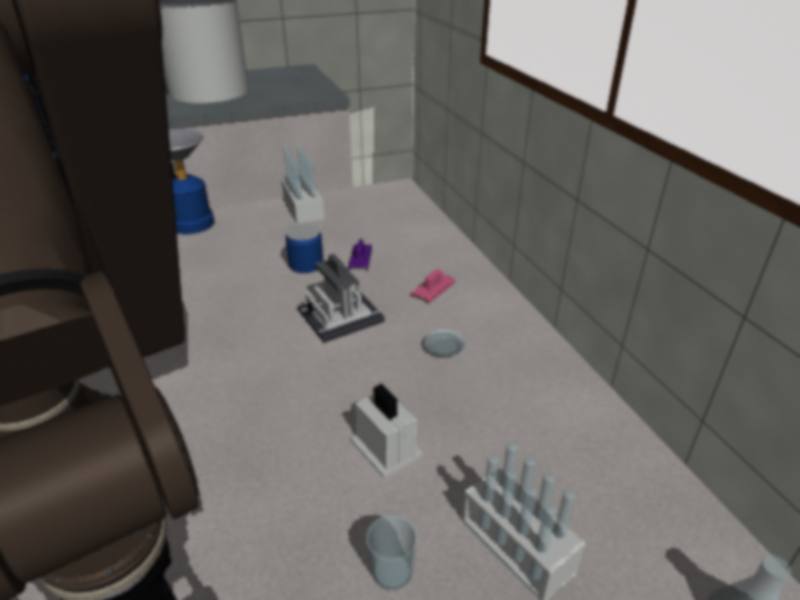

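The top view shows +x up and +y to the left. Pixels below are in the 800-wide picture.
- Possible covers: the grey one on the stand (308,327), purple (208,268) and pink (309,211).
- Possible gauge handles: the black block on the white rack (530,349) and the black thumb screw (315,365).
- By the description I choose the grey cover and the block on the rack, and check both in a crop.

```bash
python3 - <<'E'
from h import *
im=cv2.imread('pics/top_raw.png')
a=cv2.resize(im[195:270,180:260],(400,375),interpolation=cv2.INTER_CUBIC); b=cv2.resize(im[205:280,330:410],(400,375),interpolation=cv2.INTER_CUBIC)
c=np.hstack([a,b]); c=cv2.convertScaleAbs(c,alpha=1.5); cv2.imwrite('pics/crop1.png',c)
d=cam('top')
hsv=cv2.cvtColor(im,cv2.COLOR_BGR2HSV)
m=(hsv[...,2]<38).astype(np.uint8); m[:, :330]=0;m[:,410:]=0;m[:205]=0;m[280:]=0
n,l,s,c=cv2.connectedComponentsWithStats(m)
for i in range(1,n):
    if s[i,4]>30:
        p=np.argwhere(l==i)[:,::-1]; r=cv2.minAreaRect(onz(d,p,130)[:,:2].astype(np.float32)); print(s[i],c[i],r)
print('grip guess',onz(d,[[308*.7,327*.7]],140))
E
```

```text
[362 240  20  10 107] [371.28971963 244.25233645] ((541.2301635742188, -212.8405303955078), (14.186594009399414, 48.064697265625), 15.070030212402344)
grip guess [[570.67918577 184.66817948 140.        ]]
```

View pics/crop1.png

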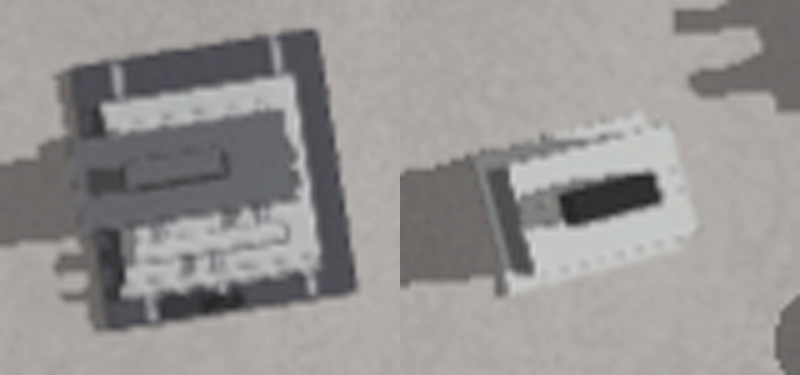

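The crop confirms the choice. The grey cover's rib is at crop (177,168), with the thumb screw below it at (205,300). The gauge handle is at (610,200) in the white rack. Next I compute the poses.

```bash
cat >> h.py <<'E'
from scipy.spatial.transform import Rotation as Ro
def go(xyz,yaw,s=None):
    """tool-axis shift & turn to tcp xyz (mm) with jaw (tool z) along world yaw (rad), mod pi"""
    s=s or status.state(); R=Ro.from_euler('xyz',s['tcp_rot']).as_matrix()
    z=R[:,2]; cur=np.arctan2(z[1],z[0]); dy=(yaw-cur+np.pi/2)%np.pi-np.pi/2
    # turn about tool x (down): positive = clockwise from above
    print('shift tool before turn',(R.T@(np.array(xyz)-s['eef_pos'])).round(1),'turn deg',np.degrees(-dy).round(1),'xdown',R[:,0].round(3),'jawyaw',np.degrees(cur).round(1),'j6',s['joints'][5])
E
python3 - <<'E'
from h import *
d=cam('top')
raw=lambda p:np.array(p)/5+[180,195]-0.4
st=onz(d,raw([[75,68],[318,30],[357,292],[98,328]]),16)[:,:2]
print('stand',st.round(),st.mean(0)); e=np.diff(np.r_[st,st[:1]],axis=0); print(np.linalg.norm(e,axis=1),np.degrees(np.arctan2(e[:,1],e[:,0])))
rb=onz(d,raw([[124,157],[223,147],[228,178],[129,188]]),147)[:,:2]
print('rib',rb.round(),rb.mean(0)); e=np.diff(np.r_[rb,rb[:1]],axis=0); print(np.linalg.norm(e,axis=1),np.degrees(np.arctan2(e[:,1],e[:,0])))
cv=onz(d,raw([[78,145],[285,108],[300,203],[80,232]]),115)[:,:2]
print('cov',cv.round(),cv.mean(0)); e=np.diff(np.r_[cv,cv[:1]],axis=0); print(np.linalg.norm(e,axis=1),np.degrees(np.arctan2(e[:,1],e[:,0])))
ds=cam('side')
X=np.r_[rb.mean(0),147]; print('side proj',proj(ds,X)/.7, proj(ds,[541,-213,130])/.7)
th=np.radians(8.5)
go([rb.mean(0)[0],rb.mean(0)[1],230],th)
s=cv2.imread('pics/side_raw.png')
a=s[165:245,195:275]; b=s[255:335,235:315]
cv2.imwrite('pics/crop2.png',cv2.convertScaleAbs(cv2.resize(np.hstack([a,b]),(800,400),interpolation=cv2.INTER_CUBIC),alpha=1.4))
E
```

```text
stand [[633. 263.]
 [658. 127.]
 [512. 101.]
 [489. 244.]] [572.96901694 183.70740573]
[138.0184098  147.83422345 145.36924411 145.78448187] [ -79.73305006 -169.82287878   99.38168269    7.29233877]
rib [[577. 212.]
 [583. 162.]
 [568. 159.]
 [561. 209.]] [572.30725114 185.83244833]
[50.37455074 15.87160461 50.31271601 15.8895851 ] [ -82.81896125 -168.88335655   97.19658598   11.33571404]
cov [[584. 242.]
 [606. 135.]
 [557. 125.]
 [539. 239.]] [571.72187414 185.16390637]
[109.19044873  49.84062127 114.9071032   45.07978747] [ -78.45989678 -169.21940149   98.94974927    3.55806048]
side proj [[334.00425931 258.79958735]] [[381.92918087 391.11122084]]
shift tool before turn [  -4.3  601.4 -605.8] turn deg -78.7 xdown [-0.  0. -1.] jawyaw -70.2 j6 -0.10561987614239081
```

View pics/crop2.png

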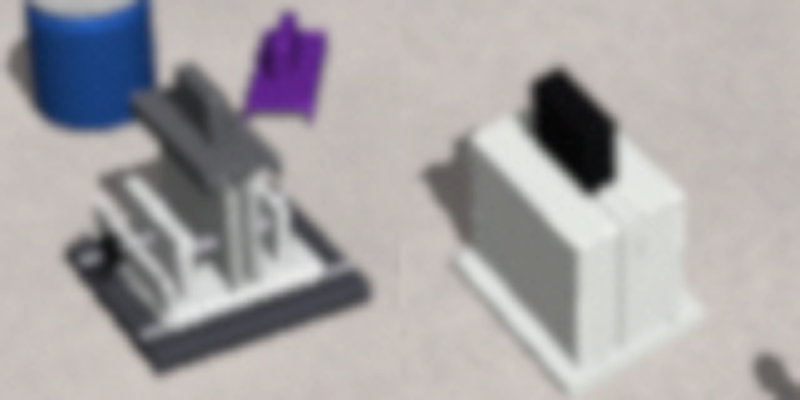

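The side view agrees: the rib projects to crop (194,81) and is seen at (195,75), and the handle matches too. The stand is at about (572,185) with yaw about 9°. Moving above the cover now.

Request:
{"api": "apply_moves", "payload": {"increments": [[0,0,30,-30,0],[0,0,30,-30,0],[0,0,30,-30,0],[0,0,30,-30,0],[0,0,30,-30,0],[0,0,30,-30,0],[0,0,30,-30,0],[0,0,30,-30,0],[0,0,30,-30,0],[0,0,30,-30,0]]}}

```text
t: 1.25
eef_pos: [392.9, -202.5, 225.8]
tcp_rot: [0.512, 1.57, -0.713]
ft_force: [-0.2, -0.9, -0.6]
opening: 0.999
```

Request:
{"api": "apply_moves", "payload": {"increments": [[0,0,30,-30,0],[0,0,30,-30,0],[0,0,30,-30,0],[0,0,30,-30,0],[0,0,30,-30,0],[0,0,30,-30,0],[0,0,30,-30,0],[0,0,30,-30,0],[0,0,30,-30,0],[0,0,30,-30,0]]}}

```text
t: 2.25
eef_pos: [573.4, 181.7, 225.6]
tcp_rot: [-0.142, 1.571, -1.367]
ft_force: [-0.3, 0.0, -0.0]
opening: 1.001
```

Request:
{"api": "apply_moves", "payload": {"increments": [[0,0,0,0,-7.9],[0,0,0,0,-7.9],[0,0,0,0,-7.9],[0,0,0,0,-7.9],[0,0,0,0,-7.9],[0,0,0,0,-7.9],[0,0,0,0,-7.9],[0,0,0,0,-7.9],[0,0,0,0,-7.9],[0,0,0,0,-7.9]]}}

```text
t: 3.25
eef_pos: [572.9, 179.8, 225.5]
tcp_rot: [-2.705, 1.571, -2.545]
ft_force: [-0.2, -0.7, -0.0]
opening: 1.002
```

```bash
python3 - <<'E'
from h import *
go([572.3,185.5,141-8],np.radians(9.2))
d=cam('top');s=cam('side')
cv2.imwrite('pics/both1.png',np.hstack([cv2.resize(d['img'][150:290,140:280],(400,400)),cv2.resize(s['img'][80:240,160:320],(400,400))]))
E
```

```text
shift tool before turn [92.5  5.7  0.3] turn deg -0.1 xdown [-0. -0. -1.] jawyaw 9.1 j6 0.03475498479263711
```

View pics/both1.png

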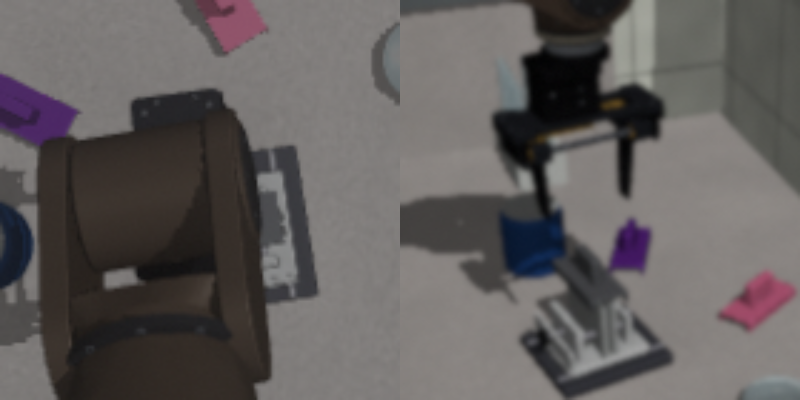

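The fingers straddle the rib in the side view (rib at (580,250) in the composite), and the arm hides the top view. Lowering and gripping.

Request:
{"api": "apply_moves", "payload": {"increments": [[0,25,3,0,0],[0,25,2.7,0,0],[0,15,0,0,0],[0,10,0,0,0],[0,10,0,0,0],[0,10,0,0,0],[0,0,0,0,0]]}}

```text
t: 4.05
eef_pos: [571.8, 185.3, 129.6]
tcp_rot: [-3.029, 1.569, -2.876]
ft_force: [-0.6, 0.4, 0.5]
opening: 0.999
```

Request:
{"api": "apply_moves", "payload": {"increments": [[1,0,0,0,0],[1,0,0,0,0],[1,0,0,0,0],[1,0,0,0,0],[1,0,0,0,0],[1,0,0,0,0],[1,0,0,0,0],[1,0,0,0,0],[1,0,0,0,0],[1,0,0,0,0]]}}

```text
t: 5.05
eef_pos: [572.1, 185.5, 130.6]
tcp_rot: [-1.379, 1.571, -1.225]
ft_force: [0.9, 0.1, -0.5]
opening: 0.214
```

Request:
{"api": "apply_moves", "payload": {"increments": [[1,0,0,0,0],[1,0,0,0,0],[1,0,0,0,0],[1,0,0,0,0]]}}

```text
t: 5.45
eef_pos: [572.1, 185.5, 130.6]
tcp_rot: [-1.291, 1.571, -1.137]
ft_force: [-0.0, 0.4, 0.5]
opening: 0.146
```

Request:
{"api": "apply_moves", "payload": {"increments": [[1,-5,0,0,0],[1,-10,0,0,0],[1,-15,0,0,0],[1,-20,0,0,0],[1,-20,0,0,0],[1,0,0,0,0]]}}

```text
t: 6.05
eef_pos: [573.1, 185.7, 203.8]
tcp_rot: [0.035, 1.566, 0.188]
ft_force: [0.7, 0.0, -0.6]
opening: 0.144
```

```bash
python3 - <<'E'
from h import *
print(status.state()['eef_pos'],status.state()['ft_force'])
go([520,-5,30.6],np.radians(9))
s=cam('side')
cv2.imwrite('pics/s2.png',cv2.resize(s['img'][80:240,160:320],(400,400)))
E
```

```text
[573.10433866 185.71736904 203.77720369] [ 0.72054349  0.03057515 -0.57765205]
shift tool before turn [ 172.7 -180.4  -82.6] turn deg -0.2 xdown [ 0.005  0.001 -1.   ] jawyaw 8.8 j6 0.04997457171131274
```

View pics/s2.png

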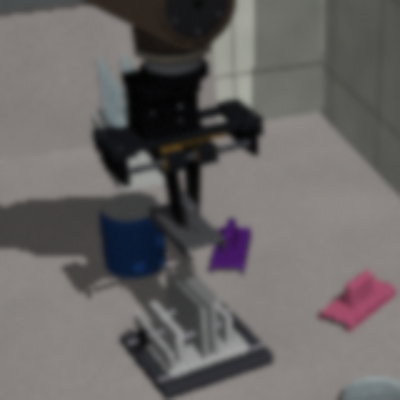

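The cover is lifted clear of the plates; the open gap shows at crop (200,305). Carrying it to the clear bench at about (520,-5).

Request:
{"api": "apply_moves", "payload": {"increments": [[1,0,-20,-9,0],[1,0,-30,-14,0],[1,0,-40,-18,0],[1,0,-40,-18,0],[1,0,-30,-14,0],[1,0,-20,-10,0],[1,20,0,0,0],[1,40,0,0,0],[1,40,0,0,0],[1,30,0,0,0]]}}

```text
t: 7.1
eef_pos: [516.5, -5.1, 68.1]
tcp_rot: [2.887, 1.569, 3.041]
ft_force: [0.1, -0.7, 0.2]
opening: 0.146
```

Request:
{"api": "apply_moves", "payload": {"increments": [[1,20,0,0,0],[1,10,0,0,0],[1,4,0,0,0],[1,3,0,0,0],[1,0,0,0,0],[1,0,0,0,0]]}}

```text
t: 7.7
eef_pos: [518.0, -5.2, 34.4]
tcp_rot: [-0.347, 1.569, -0.193]
ft_force: [0.4, -0.9, -1.3]
opening: 0.145
```

Request:
{"api": "apply_moves", "payload": {"increments": [[1,1.5,0,0,0],[1,0,0,0,0]]}}

```text
t: 7.9
eef_pos: [517.8, -5.1, 32.4]
tcp_rot: [-0.44, 1.57, -0.286]
ft_force: [0.6, -0.3, -0.5]
opening: 0.144
```

Request:
{"api": "apply_moves", "payload": {"increments": [[1,1.5,0,0,0],[1,0,0,0,0]]}}

```text
t: 8.1
eef_pos: [517.6, -5.1, 30.5]
tcp_rot: [-2.339, 1.571, -2.185]
ft_force: [-0.2, -0.1, -0.9]
opening: 0.145
```

Request:
{"api": "apply_moves", "payload": {"increments": [[1,1.5,0,0,0],[1,0,0,0,0]]}}

```text
t: 8.3
eef_pos: [517.8, -5.2, 29.4]
tcp_rot: [-0.572, 1.57, -0.418]
ft_force: [0.0, -0.1, 5.0]
opening: 0.148
```

It touched down with 5 N. Releasing and rising.

Request:
{"api": "apply_moves", "payload": {"increments": [[0,0,0,0,0],[0,0,0,0,0],[0,0,0,0,0],[0,0,0,0,0],[0,0,0,0,0],[0,0,0,0,0],[0,-20,0,0,0],[0,-40,0,0,0],[0,-40,0,0,0],[0,-40,0,0,0]]}}

```text
t: 9.3
eef_pos: [517.4, -5.1, 170.6]
tcp_rot: [3.053, 1.57, -3.076]
ft_force: [1.7, -0.2, 0.4]
opening: 0.93
```

Request:
{"api": "apply_moves", "payload": {"increments": [[0,-40,0,0,0],[0,-10,0,0,0],[0,0,0,0,0]]}}

```text
t: 9.6
eef_pos: [518.0, -5.1, 220.4]
tcp_rot: [-0.319, 1.568, -0.166]
ft_force: [0.5, 0.3, -0.8]
opening: 0.999
```

```bash
python3 - <<'E'
from h import *
print(status.state()['eef_pos'])
go([541.2,-212.8,220],np.radians(14))
d=cam('top');s=cam('side')
cv2.imwrite('pics/both2.png',np.hstack([cv2.resize(d['img'][150:290,170:310],(400,400)),cv2.resize(s['img'][140:340,160:360],(400,400))]))
E
```

```text
[518.04164362  -5.1490967  220.41278861]
shift tool before turn [   0.6 -208.7   -8.9] turn deg -5.2 xdown [ 0.003 -0.001 -1.   ] jawyaw 8.8 j6 -0.29124930747034816
```

View pics/both2.png

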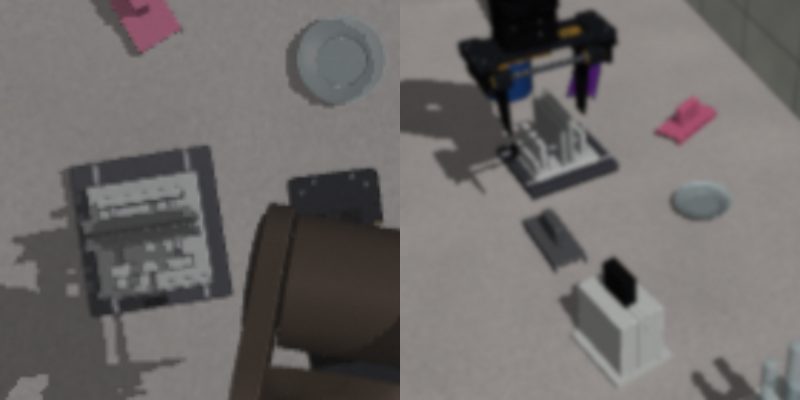

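The cover lies upright on the bench in the side crop (555,240), the stand is clear in the top crop, and the rack is untouched. While the view is open I measure the gap.

```bash
python3 - <<'E'
from h import *
d=cam('top'); cv2.imwrite('pics/top3_raw.png',d['img'])
c=cv2.resize(d['img'][198:262,190:254],(600,600),interpolation=cv2.INTER_NEAREST)
cv2.imwrite('pics/stand.png',cv2.convertScaleAbs(c,alpha=1.4))
# grid: expected throat line at z 98/111 for reference
u=np.array([np.cos(.16),np.sin(.16)]); v=np.array([-u[1],u[0]]); C=np.array([572,185])
for o in(-11,0,11):
    for y in(-50,50):
        print(o,y,((proj(d,[*(C+o*u+y*v),111])-[190,198])*600/64).round())
E
```

```text
-11 -50 [[437. 305.]]
-11 50 [[ 79. 354.]]
0 -50 [[432. 266.]]
0 50 [[ 75. 315.]]
11 -50 [[427. 227.]]
11 50 [[ 70. 275.]]
```

View pics/stand.png

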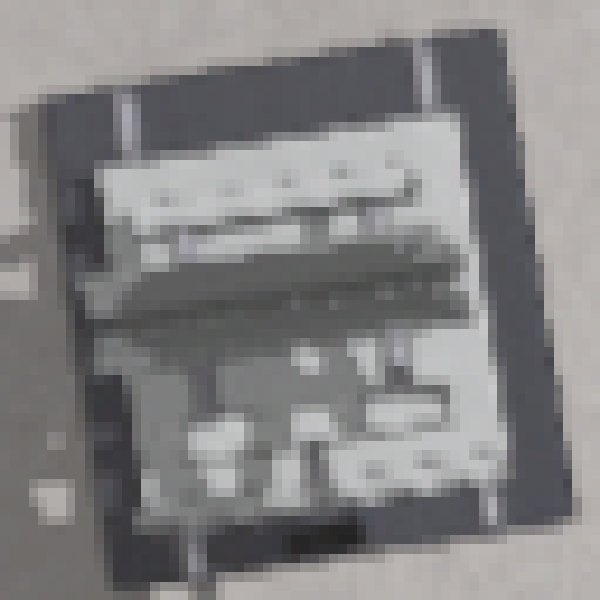

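The gap runs from about (100,325) to (455,275) in the crop, yaw about 9.2°. That puts the throat at about (570.5,185), well inside the 22 mm mouth. Going to the gauge.

Request:
{"api": "apply_moves", "payload": {"increments": [[0,0,-30,-1,0],[0,0,-42,-2,0],[0,0,-42,-2,0],[0,0,-42,-2,0],[0,0,-32,-1,0],[0,0,-20,-1,0],[0,0,0,0,-5.2],[0,0,0,0,0]]}}

```text
t: 10.55
eef_pos: [540.3, -212.1, 217.8]
tcp_rot: [2.378, 1.568, 2.623]
ft_force: [0.3, -0.2, -0.7]
opening: 0.998
```

```bash
python3 - <<'E'
from h import *
go([541.2,-212.8,105],np.radians(14))
d=cam('top');s=cam('side')
# side: handle mask -> top face centre check
hsv=cv2.cvtColor(s['img'],cv2.COLOR_BGR2HSV)
p=proj(s,[[541.2,-212.8,110]])[0]; print('side proj centre',p)
m=(hsv[...,2]<40).astype(np.uint8); n,l,st,c=cv2.connectedComponentsWithStats(m)
i=l[int(p[1]),int(p[0])]; print(i,st[i],c[i])
cv2.imwrite('pics/rack1.png',cv2.convertScaleAbs(cv2.resize(s['img'][190:330,200:340],(560,560)),alpha=1.3))
E
```

```text
shift tool before turn [112.8  -1.1   0.9] turn deg 0.1 xdown [-0.002  0.001 -1.   ] jawyaw 14.1 j6 -0.7331606965650456
side proj centre [267.54318996 280.09109761]
26 [262 270  15  22 221] [269.13574661 280.32126697]
```

View pics/rack1.png

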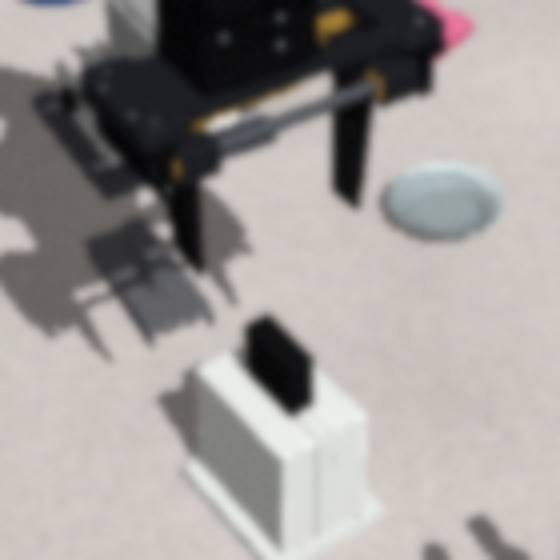

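The fingers straddle the handle at (278,365), and the projection agrees within 1.5 px. Lowering to grip.

Request:
{"api": "apply_moves", "payload": {"increments": [[0,30,-1,2,0],[0,30,0,0,0],[0,25,0,0,0],[0,15,0,0,0],[0,10,0,0,0],[0,2,0,0,0],[1,0,0,0,0],[1,0,0,0,0],[1,0,0,0,0],[1,0,0,0,0]]}}

```text
t: 11.65
eef_pos: [543.0, -212.6, 107.7]
tcp_rot: [-0.772, 1.57, -0.528]
ft_force: [-0.4, -0.6, -0.2]
opening: 0.72
```

Request:
{"api": "apply_moves", "payload": {"increments": [[1,0,0,0,0],[1,0,0,0,0],[1,0,0,0,0],[1,0,0,0,0],[1,0,0,0,0],[1,0,0,0,0],[1,0,0,0,0],[1,0,0,0,0],[1,0,0,0,0],[1,0,0,0,0]]}}

```text
t: 12.65
eef_pos: [542.8, -212.5, 107.1]
tcp_rot: [-3.008, 1.571, -2.763]
ft_force: [0.0, 0.1, -0.1]
opening: 0.187
```

Gripped at 18 mm, which matches the handle. Lifting straight out.

Request:
{"api": "apply_moves", "payload": {"increments": [[1,-5,0,0,0],[1,-10,0,0,0],[1,-20,0,0,0],[1,-25,0,0,0],[1,-25,0,0,0],[1,-25,0,0,0],[1,-20,0,0,0],[1,-10,0,0,0],[1,0,0,0,0]]}}

```text
t: 13.55
eef_pos: [543.1, -212.6, 248.7]
tcp_rot: [-0.747, 1.568, -0.502]
ft_force: [-0.1, 0.2, -1.2]
opening: 0.188
```

```bash
python3 - <<'E'
from h import *
s=status.state(); print(s['eef_pos'],s['ft_force'],s['opening'])
go([570.5,185,245],np.radians(9.2))
E
```

```text
[ 543.11647404 -212.64320738  248.6683422 ] [-0.09250218  0.18439827 -1.22619675] 0.18768619358087937
shift tool before turn [  3.2 379.2 122.9] turn deg 4.8 xdown [ 0.002 -0.001 -1.   ] jawyaw 14.0 j6 -0.7309642055668427
```

Request:
{"api": "apply_moves", "payload": {"increments": [[1,0,20,6.5,0],[1,0,40,13,0],[1,0,42,13.5,0],[1,0,42,13.5,0],[1,0,42,13.5,0],[1,0,42,13.5,0],[1,0,42,13.5,0],[1,0,42,13.5,0],[1,0,40,13,0],[1,0,27,9.5,0]]}}

```text
t: 14.55
eef_pos: [569.7, 187.6, 245.9]
tcp_rot: [2.99, 1.569, -3.048]
ft_force: [-0.1, -0.6, -1.5]
opening: 0.191
```

Request:
{"api": "apply_moves", "payload": {"increments": [[1,0,0,0,4.8],[1,10,0,0,0],[1,10,0,0,0],[1,5,0,0,0],[1,0,0,0,0]]}}

```text
t: 15.05
eef_pos: [570.0, 184.2, 220.7]
tcp_rot: [-3.064, 1.569, -2.903]
ft_force: [-1.0, -0.9, -1.8]
opening: 0.19
```

```bash
python3 - <<'E'
from h import *
s=status.state(); print(s['eef_pos'],s['ft_force'],s['opening'])
go([570.5,185,215],np.radians(9.2))
d=cam('side')
print('expected tip/throat px in crop',(proj(d,[[*s['eef_pos'][:2],s['eef_pos'][2]-97],[570.5,185,98],[570.5,185,111]])-[195,120])*6)
cv2.imwrite('pics/ins1.png',cv2.convertScaleAbs(cv2.resize(d['img'][120:220,195:295],(600,600),interpolation=cv2.INTER_CUBIC),alpha=1.3))
E
```

```text
[570.04913546 184.21610428 220.71771159] [-0.9937723  -0.8815608  -1.80141973] 0.19008031578854603
shift tool before turn [5.7 0.7 0.6] turn deg 0.0 xdown [-0.002 -0.001 -1.   ] jawyaw 9.2 j6 0.041644320062116776
expected tip/throat px in crop [[232.17757457 409.12831872]
 [235.7328855  451.2135169 ]
 [234.17344741 429.59471694]]
```

View pics/ins1.png

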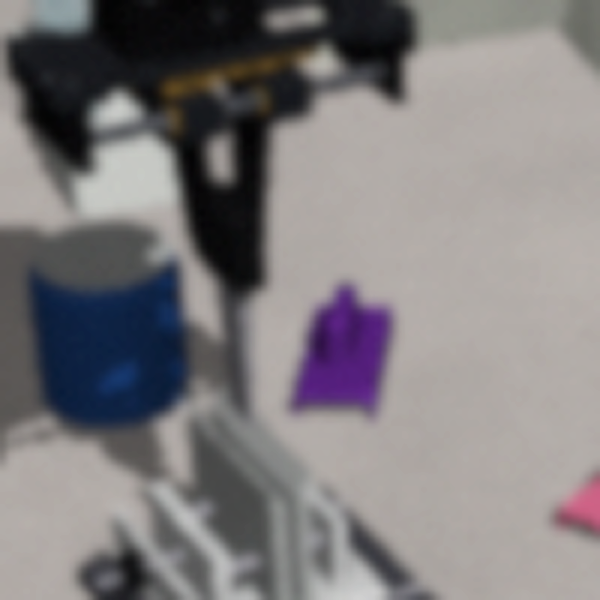

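The blade tip is at about (242,412), over the gap line (212,405)–(293,490), and the predicted throat falls on that line. Lowering and watching the force.

Request:
{"api": "apply_moves", "payload": {"increments": [[1,6,0,0.5,0],[1,6,0,0,0],[1,4,0,0,0],[1,0,0,0,0]]}}

```text
t: 15.5
eef_pos: [570.7, 185.0, 205.4]
tcp_rot: [-3.005, 1.57, -2.844]
ft_force: [0.8, -0.2, -0.6]
opening: 0.19
```

Request:
{"api": "apply_moves", "payload": {"increments": [[1,4,0,0,0],[1,4,0,0,0],[1,4,0,0,0],[1,0,0,0,0]]}}

```text
t: 15.9
eef_pos: [570.6, 185.0, 193.4]
tcp_rot: [-3.009, 1.57, -2.848]
ft_force: [-0.2, 0.5, -0.9]
opening: 0.184
```

Request:
{"api": "apply_moves", "payload": {"increments": [[1,4,0,0,0],[1,4,0,0,0],[1,0,0,0,0]]}}

```text
t: 16.2
eef_pos: [570.7, 185.0, 185.5]
tcp_rot: [-2.994, 1.57, -2.833]
ft_force: [-0.1, 0.9, -1.7]
opening: 0.187
```

Request:
{"api": "apply_moves", "payload": {"increments": [[1,3,0,0,0],[1,3,0,0,0],[1,0,0,0,0],[1,0,0,0,0]]}}

```text
t: 16.6
eef_pos: [570.9, 185.0, 180.1]
tcp_rot: [-2.47, 1.571, -2.309]
ft_force: [-0.9, -1.0, -0.2]
opening: 0.189
```

Request:
{"api": "apply_moves", "payload": {"increments": [[1,2,0,0,0],[1,2,0,0,0],[1,0,0,0,0],[1,0,0,0,0]]}}

```text
t: 17.0
eef_pos: [570.9, 185.0, 176.0]
tcp_rot: [-2.701, 1.571, -2.54]
ft_force: [0.2, -1.0, -1.6]
opening: 0.187
```

Request:
{"api": "apply_moves", "payload": {"increments": [[1,2,0,0,0],[1,2,0,0,0],[1,0,0,0,0],[1,0,0,0,0]]}}

```text
t: 17.4
eef_pos: [570.9, 185.0, 172.0]
tcp_rot: [-2.69, 1.571, -2.53]
ft_force: [-0.0, 0.3, -0.6]
opening: 0.183
```

Request:
{"api": "apply_moves", "payload": {"increments": [[1,2,0,0,0],[1,2,0,0,0],[1,0,0,0,0]]}}

```text
t: 17.7
eef_pos: [570.8, 185.0, 167.8]
tcp_rot: [-2.876, 1.57, -2.715]
ft_force: [0.6, 0.1, -0.9]
opening: 0.191
```

Request:
{"api": "apply_moves", "payload": {"increments": [[1,2,0,0,0],[1,2,0,0,0],[1,0,0,0,0]]}}

```text
t: 18.0
eef_pos: [570.8, 185.0, 163.8]
tcp_rot: [-2.734, 1.57, -2.573]
ft_force: [-0.2, 0.7, -0.4]
opening: 0.19
```

Request:
{"api": "apply_moves", "payload": {"increments": [[1,2,0,0,0],[1,1,0,0,0],[1,0,0,0,0]]}}

```text
t: 18.3
eef_pos: [570.9, 185.1, 160.9]
tcp_rot: [-2.451, 1.571, -2.29]
ft_force: [0.2, -0.1, -1.7]
opening: 0.187
```

Request:
{"api": "apply_moves", "payload": {"increments": [[1,2,0,0,0],[1,1,0,0,0],[1,0,0,0,0]]}}

```text
t: 18.6
eef_pos: [570.9, 185.1, 158.0]
tcp_rot: [-0.698, 1.571, -0.538]
ft_force: [0.2, 0.2, -1.9]
opening: 0.19
```

Request:
{"api": "apply_moves", "payload": {"increments": [[1,2,0,0,0],[1,1,0,0,0],[1,0,0,0,0]]}}

```text
t: 18.9
eef_pos: [570.9, 185.1, 155.0]
tcp_rot: [-0.993, 1.571, -0.832]
ft_force: [0.0, -0.9, -0.8]
opening: 0.192
```

Request:
{"api": "apply_moves", "payload": {"increments": [[1,2,0,0,0],[1,1,0,0,0],[1,0,0,0,0]]}}

```text
t: 19.2
eef_pos: [570.9, 185.0, 152.0]
tcp_rot: [-1.781, 1.571, -1.621]
ft_force: [-0.1, 0.1, 0.0]
opening: 0.188
```

Request:
{"api": "apply_moves", "payload": {"increments": [[1,1,0,0,0],[1,1,0,0,0],[1,0,0,0,0]]}}

```text
t: 19.5
eef_pos: [570.9, 185.0, 150.0]
tcp_rot: [-0.935, 1.571, -0.774]
ft_force: [-0.3, 0.2, 0.6]
opening: 0.185
```

Request:
{"api": "apply_moves", "payload": {"increments": [[1,1,0,0,0],[1,1,0,0,0],[1,0,0,0,0]]}}

```text
t: 19.8
eef_pos: [570.9, 185.1, 148.0]
tcp_rot: [-0.847, 1.571, -0.686]
ft_force: [0.5, -0.6, 2.0]
opening: 0.187
```

```bash
python3 - <<'E'
from h import *
F=[]
for i in range(6):
    d=cam('side'); s=status.state(); F.append(np.r_[s['eef_pos'][2],s['ft_force'],s['moment']])
print(np.array(F).round(2)); print(np.mean(F,0))
cv2.imwrite('pics/ins2.png',cv2.convertScaleAbs(cv2.resize(d['img'][120:220,195:295],(600,600),interpolation=cv2.INTER_CUBIC),alpha=1.3))
E
```

```text
[[ 1.4802e+02  2.0000e-02 -2.8000e-01  1.6700e+00 -1.0000e-02 -2.5000e-01
   7.0000e-02]
 [ 1.4799e+02  3.4000e-01  4.7000e-01  1.8600e+00  3.0000e-02 -1.8000e-01
   8.0000e-02]
 [ 1.4800e+02 -1.8000e-01  3.6000e-01  1.3200e+00  2.0000e-02 -1.6000e-01
   1.0000e-01]
 [ 1.4801e+02  4.9000e-01 -2.8000e-01  3.5000e-01  1.0000e-02 -1.5000e-01
   1.0000e-01]
 [ 1.4800e+02  8.0000e-02 -5.7000e-01  8.4000e-01  2.0000e-02 -2.1000e-01
   1.1000e-01]
 [ 1.4802e+02  1.5000e-01  5.7000e-01  9.5000e-01 -3.0000e-02 -2.2000e-01
   9.0000e-02]]
[ 1.48007691e+02  1.48896924e-01  4.50041495e-02  1.16414861e+00
  8.02991040e-03 -1.92888466e-01  9.25276307e-02]
```

View pics/ins2.png

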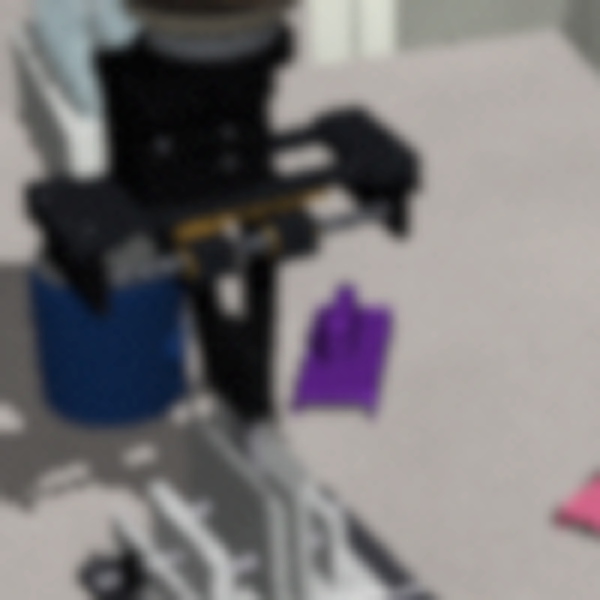

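The blade is between the plates at (262,440), upright, and the drag is rising to about 2.5 N net of the weight. A few mm more to get to mid-range.

Request:
{"api": "apply_moves", "payload": {"increments": [[1,1,0,0,0],[1,1,0,0,0],[1,1,0,0,0],[1,0,0,0,0]]}}

```text
t: 20.5
eef_pos: [570.9, 185.1, 145.0]
tcp_rot: [-0.871, 1.571, -0.71]
ft_force: [0.3, -0.8, 2.0]
opening: 0.189
```

Request:
{"api": "apply_moves", "payload": {"increments": [[1,1,0,0,0],[1,1,0,0,0],[1,1,0,0,0],[1,0,0,0,0]]}}

```text
t: 20.9
eef_pos: [570.9, 185.1, 142.0]
tcp_rot: [-1.002, 1.571, -0.841]
ft_force: [0.9, -0.1, 3.4]
opening: 0.189
```

```bash
python3 - <<'E'
from h import *
F=[]
for i in range(16):
    d=cam('side'); s=status.state(); F.append(np.r_[s['eef_pos'],s['ft_force'],s['moment']])
print(np.mean(F,0).round(2),np.std(F,0).round(2))
hsv=cv2.cvtColor(d['img'],cv2.COLOR_BGR2HSV)
E
```

```text
[ 5.7085e+02  1.8505e+02  1.4201e+02  7.0000e-02  2.4000e-01  2.2600e+00
 -1.0000e-02 -1.8000e-01  1.2000e-01] [0.02 0.01 0.02 0.28 0.42 0.72 0.03 0.02 0.03]
```

```bash
python3 - <<'E'
from h import *
env.job_done()
E
```

```text
the job is handed in; nothing more can be done
```

I laid the grey dust cover on the bench at about (518, -5), roughly 190 mm from the stand, and let it go. Then I took the wedge gauge from its rack and lowered it point down between the plates. I handed in the job, about 22 s in, still holding the gauge by its handle.

**Last checks:**
- **Depth:** the tip is about 53 mm below the throat. I worked this out from the tool height and the grip height, since the tip can't be seen in the gap.
- **Drag:** it began at about 43 mm depth and rose steadily. The average force at rest was +2.3 N, against about -1.2 N hanging free, so the drag is about 3.5 N. I take that as a squeeze of roughly 3–4 N; the plates' forces can't be read directly.
- **Grip:** the opening held at 0.189, which is the 18 mm handle width. Sideways force was near zero. The tool points straight down, and the gauge looked upright in the last picture, taken 6 mm above the final depth.
- **Cover and bystanders:** the cover looked flat and clear of the stand in the pictures after I put it down. I saw no glassware or cartridge moved, but I didn't measure them again before handing in.

No check failed or disagreed. I viewed 11 pictures: more than the 8 planned, within the limit of 12.

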